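Shut the parts chest on the packing bench

ROBOT

A 6-joint arm with a two-finger parallel gripper is mounted at the origin on the work surface. World frame = base frame: x ahead of the robot, y to its left, z up, the work surface at z = 0. Lengths are in mm, angles in rad, forces in N, time in s.
With the tool pointing down it reaches from about 275 to 725 mm from the base axis. Payload 15.9 kg.
Tool frame: the origin (TCP) lies midway between the tips of the shut fingers; the grasp point (between the pads) lies 19 mm behind it; z points along the fingers, y is the line along which they close (so a half turn about z gives the same grasp; the last joint's range is limited). The gripper opens to 85 mm and grips with 20 to 120 N. Pads are 22 mm wide; open, the fingers measure 114 mm over their backs; the gripper's body (76 mm by 85 mm) begins 54 mm behind the grasp point. The pads swing forward as they close: fully open they stand 13 mm farther back than shut.
Start: joints at [1.321, 0.213, -0.034, 1.323, 0, 1.571], TCP at [123.6, 484.467, 231.306] pointing down, gripper open.
Joint ranges: [-2.98, 2.98], [-0.74, 1.72], [-1.14, 1.35], [-2.1, 2.04], [-1.57, 1.44], [-3.14, 3.14]. Speed limits (rad/s): [1.89, 1.89, 2.39, 2.57, 3.14, 3.14].

INTERFACE

Orientations are given as a unit quaternion [w, x, y, z].
In Python, from station import * gives the robot as it stands.
- The arm moves only by the tool servo_tool, never from a script. Its argument "steps" is a list of rows, each a list of 7 numbers: the shift along the tool's x, y, z scaled (see below), then the turn, a rotation vector about the tool's x, y, z scaled (see below), then the closure, from 0 (fully open) to 1 (shut). A call has 1 to 10 rows; each row is the pose to reach, as a shift and turn from the pose commanded when the call began, along the tool's axes at that moment, turning the shorter way round; what a row does not reach only later rows make up. The controller multiplies each number of a shift by 0.12 m and each number of a turn by 180 degrees. A row lasts 1/10 s, in which the tool goes at most 50 mm and 8.59 degrees, less where a joint would pass 70% of its speed; a pose out of reach is approached as far as the arm can. A call with a number of a shift or a turn outside -1 to 1 is refused whole. A call with a gripper value outside its range is refused whole. The fingers move at their own pace and stop on an object; "newtons" is the grip in N (left out, the last holds). Time passes only in rows, so rows that repeat a pose let the fingers close. It gives the time, the measured TCP pose, the force, the opening and the grip force at its end, in the units of the state.
- get_obs(): the state, without advancing time (a new reading comes with each control period).
- grab_frame(name): name is "side" or "top" or "wrist"; returns (picture, depth): 420x560x3 uint8, red, green, blue; 420x560 float32, mm along the optical axis (not along the pixel's ray), 0 where there is no reading.
- camera_info(name): a dict with "K" (3x3 intrinsics, pixels), "k1" (the pictures are not rectified: a ray, as slopes to the right and down, at radius r is drawn at 1 + k1 r^2 times it, then the intrinsics apply), "world_to_cam" (4x4, takes a point from world to camera coordinates). Camera axes: x right, y up, looking along -z (the intrinsics and any distortion apply to the point x, -y, -z); pixel columns grow to the right and rows downward; lengths in mm; the calibration is good to about 2 mm. A picture is of the moment at which its call begins: read the wrist's pose just before it. camera_info takes no time and is no camera call; for the wrist camera it gives the pose at the moment of the call.
- close_job(): hands the job in; it is judged then, once.
The state is a dict: "time": time; "q": joint angles; "dq": joint speeds; "tau": joint torques, N m; "ee_pos": TCP position; "eef_rot": TCP orientation; "ft_force": force on the tool from outside, world axes, zero at the start; "ft_torque": the same for the moment, N m; "width": opening from 0.0 (shut) to 1.0 (fully open); "grasp_force": force on a finger pad.
Only numpy, scipy, OpenCV 4.12 (cv2) and the standard library are available. Lean on these libraries where they do the work, as an engineer would, in place of code of your own. Each camera call takes 0.05 s, during which the arm holds its last target. There are 200 camera calls.

TASK

Close up the small grey parts chest with your fingertips: first push its open drawer fully home, and only then push the raised lid down until it is fully shut, as its lip hangs over the drawer front. Lift nothing: the brass couplings stay in the chest and everything standing around it stays where it is.

Things in the scene. Friction and masses are not known exactly. Their poses are not given: they have to be found in the camera images.
- chest: grey steel parts chest, fixed to the bench: 140 (its x) x 200 (its y) x 85 mm high without the lid. Origin: centre of its underside, on the bench. Its x axis points from the drawer front towards the lid's hinge, away from the robot (turned by up to 0.3 rad), z up. Lower part: the drawer, opening towards -x. Upper part: a compartment open to the top, its floor 54 mm above the bench, walls up to 85 mm.
- drawer (a joint): drawer slide in m: 0 fully home, grows as the drawer comes out along the chest's -x, stop at 0.09. It slides with about 1.5 N of friction and stays where it is left. The drawer front is a plate 196 mm wide, from 5 to 76 mm above the bench, its outer face 80 mm before the chest's origin when home; a solid steel bar, 100 mm wide, 33 to 47 mm above the bench, stands out 14 mm from it.
- drawer_pull (a point): middle of the outer face of the steel bar on the drawer front, 40 mm above the bench and 94 mm before the chest's origin (along its -x) when the drawer is home; moves with the drawer; axes as the chest's.
- lid (a joint): lid hinge in rad: 0 fully shut (level), grows as the lid rises, stop at 1.5 (almost upright). Stiff hinge: the lid stays at any angle, about 1 to 3 N at its free edge moves it. The lid is a plate 161 mm long from hinge to free edge, 206 mm wide, 4 mm thick, of 0.12 to 0.2 kg, with a 12 mm lip turned down under its free edge. To shut it is pushed on its outer face (upper when shut, facing away from the robot when raised).
- lid_hinge (a point): middle of the lid's hinge line, which runs along the chest's y: 72 mm behind the chest's origin (along its +x), 85 mm above the bench. The lid's inner face passes through this line, its outer face lies 4 mm outside it. Axes as the chest's.
- lid_edge (a point): middle of the lid's free edge, on the outer face, 161 mm from the hinge; moves with the lid.
- coupling0: brass pipe coupling, 22 mm across, 24 mm high, standing loose in the chest's compartment on its +y side. Origin: centre of its underside.
- coupling1: the same, in the middle of the compartment.
- coupling2: the same, on the compartment's -y side.
- flask: bystander: red drinking flask, 68 mm across, 210 mm high, standing. Origin: centre of its underside, z up. The four bystanders stand about 200 mm to the sides of the chest's middle line, beside the chest or beside the drawer; which stands where changes.
- dispenser: bystander: blue tape dispenser with a roll, 120 x 60 x 85 mm high. Origin: centre of its underside, z up.
- valve: bystander: brass fitting standing on end, 42 mm across, 52 mm high. Origin: centre of its underside, z up.
- carton: bystander: small white open box, 100 x 80 x 60 mm high. Origin: centre of its underside, z up.
Things that resemble listed ones, but are neither listed nor needed, are in the scene too. What is shaped like the coupling1 but green, orange or red is not meant.

How it is judged:
By the outcome, as a careful person would: the job done as asked, in the order asked, and still so for the second after the job is handed in, with the robot touching nothing.
It also fails if it takes over 56 s, if anything falls off the work surface, if the arm or the gripper's body presses on something with over 40 N, if the wrist force passes 120 N, or if a joint passes its speed limit or range.

## Working session

There is one attempt and no reset: what is moved stays moved. The work goes in short steps, Python scripts to look and compute and a tool call to move; the robot and the scene stay as the last step left them, time stands still between calls to the robot, and variables do not carry over. Pictures are saved under pics/ and viewed, at most 10 in all, crops included, and the job is handed in when it is done.

Besides the shell and the picture viewer there is one more tool, called as name(argument=value, ...) on one line, values as JSON. servo_tool: Moves the arm, as the interface text tells. Shifts and turns lie within -1 to 1; 1 stands for 0.12 m of shift or 180 degrees of turn. Its arguments: {"type":"object","properties":{"steps":{"type":"array"},"newtons":{"type":"number"}},"required":["steps"]}

```bash
mkdir -p pics
cat > h.py <<'E'
from station import *
import numpy as np, cv2
def cloud(name):
    ci=camera_info(name); im,d=grab_frame(name)
    K=np.array(ci["K"]);k1=ci["k1"];T=np.linalg.inv(np.array(ci["world_to_cam"]))
    v,u=np.mgrid[0:420,0:560]
    p=cv2.undistortPoints(np.stack([u,v],-1).reshape(-1,1,2).astype(float),K,np.array([k1,0,0,0.])).reshape(420,560,2)
    P=np.stack([p[...,0]*d,-p[...,1]*d,-d],-1)@T[:3,:3].T+T[:3,3]
    P[d==0]=np.nan
    return im,d,P
E
python3 - <<'E'
from h import *
o=get_obs();print({k:np.round(o[k],3) for k in("time","ee_pos","eef_rot","ft_force","width")})
ims=[]
for n in("top","side"):
    im,d,P=cloud(n);np.savez("%s.npz"%n,im=im,P=P);cv2.imwrite(f"pics/{n}0.png",im[...,::-1])
    print(n,(d>0).mean(),np.round(np.linalg.inv(camera_info(n)["world_to_cam"]),2).tolist())
E
```

```text
{'time': np.float64(0.0), 'ee_pos': array([123.521, 484.148, 230.812]), 'eef_rot': array([-0.   ,  0.125,  0.992, -0.001]), 'ft_force': array([ 0.03 , -0.01 , -0.379]), 'width': np.float64(1.002)}
top 0.9959651360544217 [[-0.01, 0.99, -0.15, 432.48], [-1.0, -0.01, 0.04, 55.59], [0.03, 0.15, 0.99, 1061.73], [0.0, 0.0, 0.0, 1.0]]
side 0.9959056122448979 [[0.98, 0.1, -0.16, 462.81], [-0.19, 0.55, -0.81, -587.05], [0.0, 0.83, 0.56, 519.79], [0.0, 0.0, 0.0, 1.0]]
```

View pics/top0.png

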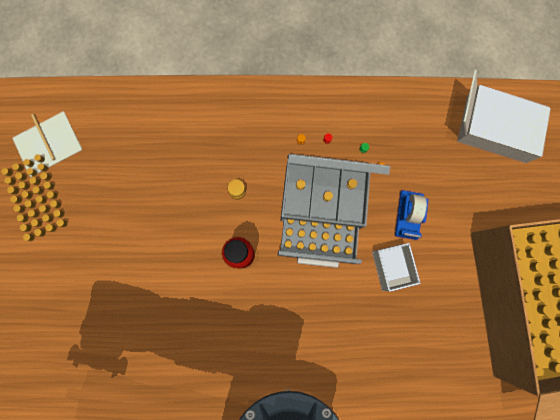

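View pics/side0.png

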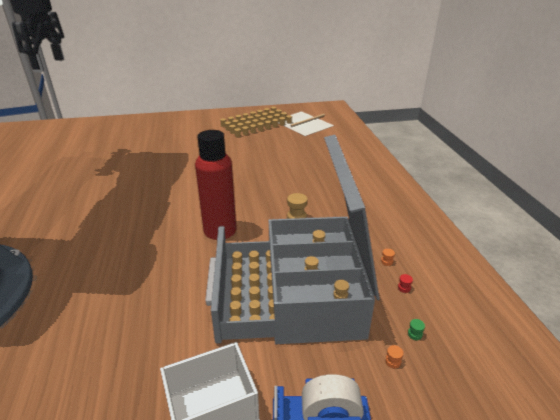

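The top view shows the chest: compartment around (325,190), open drawer with its bar at (318,262), and lid near upright at (340,163). The flask is at (238,252), the valve at (236,187), the dispenser at (411,213) and the carton at (397,267). In the side view the lid plate runs from (370,285) up to (332,142), and the drawer front is at (218,285). The grey chest is unambiguous.

```bash
python3 - <<'E'
from h import *
D=np.load("top.npz");P=D["P"];im=D["im"]
S=np.load("side.npz");Q=S["P"];si=S["im"]
def box(P,r):u0,v0,u1,v1=r;return P[v0:v1,u0:u1].reshape(-1,3)
A=box(P,(270,150,392,272));A=A[~np.isnan(A[:,0])]
def rect(m,n):
    r=cv2.minAreaRect(A[m][:,:2].astype(np.float32));print(n,m.sum(),np.round(r[0],1),np.round(r[1],1),round(r[2],2),np.round(cv2.boxPoints(r)).tolist())
z=A[:,2]
rect((z>82)&(z<90)&(A[:,0]>0),"wall85")
rect((z>70)&(z<80)&(A[:,0]<450),"front76")
rect((z>36)&(z<50)&(A[:,0]<400),"bar")
rect((z>200),"lid")
for r,n in(((218,235,260,272),"flask"),((225,175,248,200),"valve"),((395,188,430,240),"disp"),((372,240,422,293),"carton")):
    a=box(P,r);a=a[a[:,2]>20];q=cv2.minAreaRect(a[:,:2].astype(np.float32));print(n,np.round(cv2.boxPoints(q)).tolist(),a[:,2].max())
# lid plane from side view inner face & edge
B=box(Q,(325,135,375,290));B=B[(B[:,2]>100)]
B=B[(B[:,1]>-250)&(B[:,1]<200)&(B[:,0]<760)]
c=B.mean(0);w,V=np.linalg.eigh(np.cov((B-c).T));print("lidside",c,V[:,0],w,B[:,2].max())
for z0 in(110,150,190,230):
    b=B[abs(B[:,2]-z0)<4];print(z0,len(b),np.round(b.min(0)),np.round(b.max(0)),np.round(np.median(b,0)))
E
cat > /dev/null; python3 -c "
import cv2,numpy as np
a=cv2.imread('pics/top0.png')[140:300,215:435];cv2.imwrite('pics/crop.png',cv2.resize(a,None,fx=3.5,fy=3.5,interpolation=2))"
```

```text
wall85 451 [611.9 -93.7] [201.  141.6] 82.81 [[529.0, -185.0], [670.0, -202.0], [695.0, -3.0], [554.0, 15.0]]
front76 23 [ 448.6 -155.3] [33.6  2.4] 89.07 [[447.0, -172.0], [450.0, -172.0], [450.0, -138.0], [448.0, -138.0]]
bar 0 [0. 0.] [0. 0.] 0.0 [[0.0, 0.0], [0.0, 0.0], [0.0, 0.0], [0.0, 0.0]]
lid 911 [640.6 -96.4] [205.3  23.1] 81.46 [[614.0, -196.0], [637.0, -200.0], [667.0, 3.0], [644.0, 7.0]]
flask [[424.0, 112.0], [470.0, 67.0], [515.0, 113.0], [470.0, 158.0]] 216.42566867795358
valve [[610.0, 103.0], [650.0, 102.0], [650.0, 141.0], [610.0, 141.0]] 58.55082344485038
disp [[503.0, -333.0], [617.0, -355.0], [629.0, -296.0], [515.0, -273.0]] 88.54460925603018
carton [[376.0, -236.0], [394.0, -317.0], [493.0, -296.0], [476.0, -215.0]] 66.43347712131106
lidside [ 647.06331232 -134.50840291  205.9371944 ] [ 0.95397069 -0.10307704  0.28162928] [  17.97300987 2271.14317848 3582.03814817] 244.28701757775684
110 60 [ 665. -201.  106.] [690.  -2. 114.] [ 676. -117.  111.]
150 56 [ 655. -205.  146.] [669. -89. 154.] [ 659. -168.  150.]
190 44 [ 645. -204.  186.] [ 654. -134.  194.] [ 648. -186.  190.]
230 25 [ 635. -203.  227.] [ 639. -189.  233.] [ 637. -201.  231.]
```

View pics/crop.png

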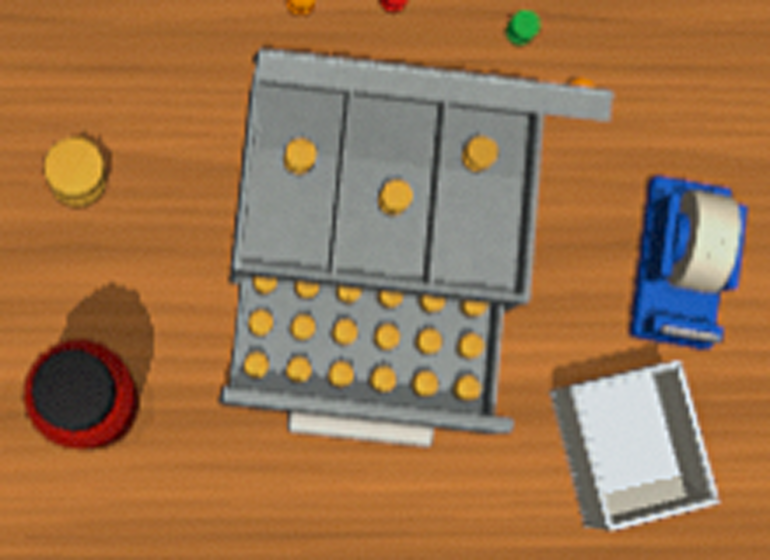

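The crop confirms one chest with yaw about -0.13 rad, centred near (612,-94), lid at about 1.28 rad. The drawer bar runs from crop (290,422) to (433,438). I'll cast the bar and front, then plan the travel in tool axes.

```bash
cat >> h.py <<'E'
from scipy.spatial.transform import Rotation as R
yaw=-0.13; O=np.array([612,-94,0.])
C=np.array([[np.cos(yaw),-np.sin(yaw),0],[np.sin(yaw),np.cos(yaw),0],[0,0,1]])
def w2c(p):return (np.asarray(p)-O)@C
def c2w(p):return np.asarray(p)@C.T+O
def pose():
    o=get_obs();q=o["eef_rot"];return np.array(o["ee_pos"]),R.from_quat([q[1],q[2],q[3],q[0]]),o
def rel(target):
    p,r,_=pose();return r.inv().apply(target-p)/120
def cast(name,uv,z):
    ci=camera_info(name);T=np.linalg.inv(ci["world_to_cam"])
    p=cv2.undistortPoints(np.array(uv,float).reshape(-1,1,2),np.array(ci["K"]),np.array([ci["k1"],0,0,0.])).reshape(-1,2)
    d=np.c_[p[:,0],-p[:,1],-np.ones(len(p))]@T[:3,:3].T
    return T[:3,3]+d*((z-T[2,3])/d[:,2])[:,None]
E
python3 - <<'E'
from h import *
f=lambda c:(215+c[0]/3.5,140+c[1]/3.5)
front=cast("top",[f((222,402)),f((510,431))],76);bar=cast("top",[f((290,433)),f((432,446))],47)
print("front",w2c(front).round(1).tolist());print("bar",w2c(bar).round(1).tolist(),bar.round().tolist())
walls=cast("top",[f((258,84)),f((235,281)),f((527,300)),f((540,118))],85);print(w2c(walls).round(1).tolist())
D=np.load("top.npz")["P"][240:272,275:365].reshape(-1,3);D=w2c(D[(D[:,2]>65)&(D[:,2]<90)]);D=D[D[:,0]<-120];print(len(D),np.median(D,0),D.min(0),D.max(0))
for t in(c2w([-230,0,230]),c2w([-200,0,35])):print(t.round(),rel(t).round(3))
print(get_obs()["q"])
E
```

```text
front [[-159.4, 95.6, 76.0], [-156.1, -98.1, 76.0]]
bar [[-173.7, 46.1, 47.0], [-171.2, -51.8, 47.0]] [[446.0, -26.0, 47.0], [436.0, -123.0, 47.0]]
[[57.0, 96.7, 85.0], [-79.1, 96.7, 85.0], [-68.1, -99.7, 85.0], [57.8, -98.1, 85.0]]
368 [-152.47020409   -1.35159112   76.85459292] [-159.20913398  -98.71350404   65.22419216] [-145.66448075   97.13449213   81.63935239]
[384. -64. 230.] [-3.233 -3.891  0.011]
[414. -68.  35.] [-3.481 -3.86   1.636]
[ 1.32097203e+00  2.13306547e-01 -3.49526082e-02  1.32350934e+00
  2.76645822e-05  1.57082214e+00]
```

servo_tool(steps=[[0,-0.5,0,0,0,-0.038,1],[0,-1,0,0,0,-0.038,1],[0,-1,0,0,0,-0.038,1],[0,-1,0,0,0,-0.038,1]])

```text
time: 0.5
ee_pos: [93.4, 366.0, 231.5]
eef_rot: [0.0, 0.065, 0.998, -0.0]
ft_force: [0.9, 1.2, 0.8]
width: 0.337
grasp_force: 0.0
```

servo_tool(steps=[[-0.3,-0.3,0,0,0,0,1],[-0.6,-0.6,0,0,0,0,1],[-0.8,-0.8,0,0,0,0,1],[-0.8,-0.8,0,0,0,0,1]])

```text
time: 0.9
ee_pos: [178.7, 258.4, 231.4]
eef_rot: [0.0, 0.067, 0.998, -0.0]
ft_force: [0.5, 0.5, 0.7]
width: 0.004
grasp_force: 0.0
```

servo_tool(steps=[[-0.3,-0.35,0,0,0,0,1],[-0.5,-0.7,0,0,0,0,1],[-0.65,-0.85,0,0,0,0,1],[-0.65,-0.85,0,0,0,0,1]])

```text
time: 1.3
ee_pos: [242.4, 147.3, 231.4]
eef_rot: [0.0, 0.067, 0.998, -0.0]
ft_force: [-0.5, 1.1, 0.6]
width: -0.001
grasp_force: 0.0
```

servo_tool(steps=[[-0.3,-0.35,0,0,0,0,1],[-0.5,-0.7,0,0,0,0,1],[-0.6,-0.85,0,0,0,0,1],[-0.6,-0.85,0,0,0,0,1]])

```text
time: 1.7
ee_pos: [300.4, 36.8, 231.2]
eef_rot: [0.0, 0.067, 0.998, -0.0]
ft_force: [-0.2, 0.6, 0.6]
width: -0.003
grasp_force: 0.0
```

servo_tool(steps=[[-0.3,-0.35,0,0,0,0,1],[-0.6,-0.6,0,0,0,0,1],[-0.7,-0.7,0,0,0,0,1],[-0.7,-0.7,0,0,0,0,1],[-0.7,-0.7,0,0,0,0,1]])

```text
time: 2.2
ee_pos: [371.4, -54.7, 230.9]
eef_rot: [-0.001, 0.065, 0.998, 0.0]
ft_force: [-0.2, 0.6, 0.9]
width: 0.0
grasp_force: 0.0
```

Run:
```python
from h import *
p,r,o=pose();print(o["time"],p,w2c(p),o["q"].round(3) if hasattr(o["q"],"round") else o["q"],(r.as_matrix()).round(3).tolist())
for t in(c2w([-230,0,230]),c2w([-200,0,35])):print(t.round(),rel(t).round(3))
```

```text
2.2 [371.36521909 -54.66494545 230.93183623] [-243.70344512    7.80865767  230.93183623] [-0.146 -0.042 -0.317  1.297  0.    -0.016] [[-0.991, 0.13, -0.001], [0.13, 0.991, 0.001], [0.001, 0.0, -1.0]]
[384. -64. 230.] [-0.114 -0.065  0.008]
[414. -68.  35.] [-0.366 -0.065  1.632]
```

servo_tool(steps=[[-0.1,-0.065,0.3,0,0,0,1],[-0.1,-0.065,0.7,0,0,0,1],[-0.1,-0.065,1.0,0,0,0,1],[-0.1,-0.065,1.0,0,0,0,1]])

```text
time: 2.6
ee_pos: [379.0, -62.9, 108.1]
eef_rot: [-0.003, 0.064, 0.998, 0.0]
ft_force: [-0.9, 0.0, 0.6]
width: 0.004
grasp_force: 0.0
```

servo_tool(steps=[[0,0,0.3,0,0,0,1],[0,0,0.55,0,0,0,1],[0,0,0.68,0,0,0,1],[0,0,0.68,0,0,0,1]])

```text
time: 3.0
ee_pos: [381.8, -63.8, 29.9]
eef_rot: [-0.001, 0.065, 0.998, 0.0]
ft_force: [-0.2, 0.8, 0.4]
width: -0.001
grasp_force: 0.0
```

servo_tool(steps=[[-0.08,0,0,0,0,0,1],[-0.16,0,0,0,0,0,1],[-0.24,0,0,0,0,0,1],[-0.32,0,0,0,0,0,1],[-0.4,0,0,0,0,0,1],[-0.48,0,0,0,0,0,1],[-0.54,0,0,0,0,0,1],[-0.6,0,0,0,0,0,1],[-0.6,0,0,0,0,0,1]])

```text
time: 3.9
ee_pos: [454.4, -74.3, 29.7]
eef_rot: [0.0, 0.065, 0.998, -0.0]
ft_force: [0.7, -0.1, 0.0]
width: -0.002
grasp_force: 0.0
```

Run:
```python
from h import *
p,r,o=pose();print(o["time"],p,w2c(p),o["ft_force"])
im,d=grab_frame("side");cv2.imwrite("pics/side1.png",im[...,::-1])
```

```text
3.9 [454.43593722 -74.30424758  29.68960626] [-158.78776245   -0.89612462   29.68960626] [ 0.66412942 -0.09037986  0.03280767]
```

View pics/side1.png

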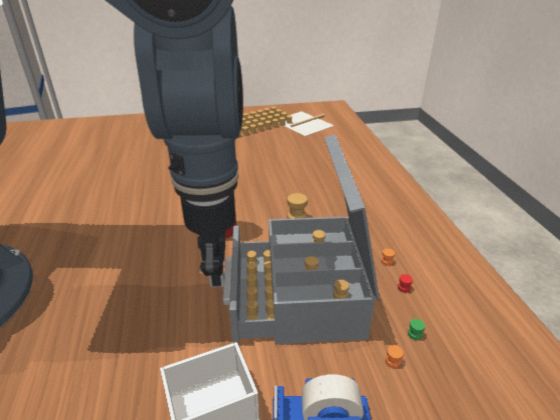

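The fingertips (215,280) are on the bar and the drawer front moved from column 218 to about 237. The lid is untouched and clear of the wrist.

servo_tool(steps=[[-0.06,0,0,0,0,0,1],[-0.12,0,0,0,0,0,1],[-0.18,0,0,0,0,0,1],[-0.23,0,0,0,0,0,1],[-0.28,0,0,0,0,0,1],[-0.32,0,0,0,0,0,1],[-0.35,0,0,0,0,0,1],[-0.37,0,0,0,0,0,1],[-0.37,0,0,0,0,0,1]])

```text
time: 4.85
ee_pos: [497.9, -80.0, 29.8]
eef_rot: [0.0, 0.065, 0.998, -0.0]
ft_force: [-0.1, -0.2, -0.8]
width: 0.004
grasp_force: 0.0
```

servo_tool(steps=[[-0.01,0,0,0,0,0,1],[-0.02,0,0,0,0,0,1],[-0.03,0,0,0,0,0,1],[-0.03,0,0,0,0,0,1]])

```text
time: 5.25
ee_pos: [501.3, -80.4, 29.8]
eef_rot: [0.0, 0.065, 0.998, -0.0]
ft_force: [-0.6, -0.9, 0.1]
width: -0.0
grasp_force: 0.1
```

servo_tool(steps=[[-0.01,0,0,0,0,0,1],[-0.02,0,0,0,0,0,1],[-0.03,0,0,0,0,0,1],[-0.03,0,0,0,0,0,1]])

```text
time: 5.65
ee_pos: [504.9, -80.9, 29.7]
eef_rot: [0.0, 0.065, 0.998, -0.0]
ft_force: [0.4, 0.5, 0.9]
width: 0.001
grasp_force: 0.0
```

servo_tool(steps=[[-0.01,0,0,0,0,0,1],[-0.02,0,0,0,0,0,1],[-0.02,0,0,0,0,0,1]])

```text
time: 5.95
ee_pos: [506.9, -81.1, 29.6]
eef_rot: [-0.0, 0.065, 0.998, 0.0]
ft_force: [-2.8, 1.6, 1.7]
width: -0.001
grasp_force: 1.3
```

servo_tool(steps=[[-0.01,0,0,0,0,0,1],[-0.02,0,0,0,0,0,1],[-0.02,0,0,0,0,0,1]])

```text
time: 6.25
ee_pos: [507.0, -81.1, 29.3]
eef_rot: [-0.002, 0.065, 0.998, 0.0]
ft_force: [-17.1, 3.2, 12.9]
width: -0.003
grasp_force: 8.6
```

The drawer hit its stop: 17 N and no more travel. I'll back off, rise, and check.

servo_tool(steps=[[0.2,0,0,0,0,0,1],[0.45,0,0,0,0,0,1],[0.5,0,-0.3,0,0,0,1],[0.5,0,-0.65,0,0,0,1],[0.5,0,-1,0,0,0,1],[0.5,0,-1,0,0,0,1]])

```text
time: 6.85
ee_pos: [452.8, -74.1, 154.8]
eef_rot: [0.004, 0.065, 0.998, -0.0]
ft_force: [0.4, 0.1, -0.8]
width: -0.003
grasp_force: 0.0
```

servo_tool(steps=[[0,0,-0.35,0,0,0,1],[0,0,-0.7,0,0,0,1],[0,0,-1,0,0,0,1],[0,0,-1,0,0,0,1]])

```text
time: 7.25
ee_pos: [451.9, -74.0, 274.0]
eef_rot: [0.003, 0.065, 0.998, -0.0]
ft_force: [-0.5, 0.9, -0.9]
width: 0.0
grasp_force: 0.0
```

servo_tool(steps=[[0,0,-0.2,0,0,0,1],[0,0,-0.3,0,0,0,1],[0,0,-0.3,0,0,0,1],[0,0,-0.3,0,0,0,1]])

```text
time: 7.65
ee_pos: [450.0, -73.7, 304.9]
eef_rot: [-0.0, 0.065, 0.998, 0.0]
ft_force: [0.6, -0.1, -0.3]
width: 0.0
grasp_force: 0.0
```

Run:
```python
from h import *
p,r,o=pose();print(o["time"],p,w2c(p),o["ft_force"],np.round(o["q"],2))
im,d,P=cloud("top");cv2.imwrite("pics/top2.png",cv2.resize(im[130:310,210:450,::-1],None,fx=3,fy=3))
print("home bar expected", "hinge",c2w([72,0,85]))
for t in([75,0,310],[75,0,215]):t=c2w(t);print(t.round(),rel(t).round(3))
im,d,Q=cloud("side");B=Q[135:290,325:375].reshape(-1,3);B=B[(B[:,2]>100)&(B[:,1]>-250)&(B[:,1]<200)&(B[:,0]<760)]
for z0 in(110,150,190,230):
    b=B[abs(B[:,2]-z0)<4];print(z0,np.median(w2c(b)[:,0]))
```

```text
7.65 [449.99068558 -73.67699804 304.91434128] [-163.27681754   -0.85042426  304.91434128] [ 0.57218189 -0.06118141 -0.27988601] [-0.16  0.12  0.04  1.49 -0.   -0.03]
home bar expected hinge [ 683.39245635 -103.33365827   85.        ]
[ 686. -104.  310.] [-1.988  0.008 -0.046]
[ 686. -104.  215.] [-1.988  0.008  0.746]
110 66.2337011521799
150 56.822148965062865
190 47.34955475369274
230 38.80995742724717
```

View pics/top2.png

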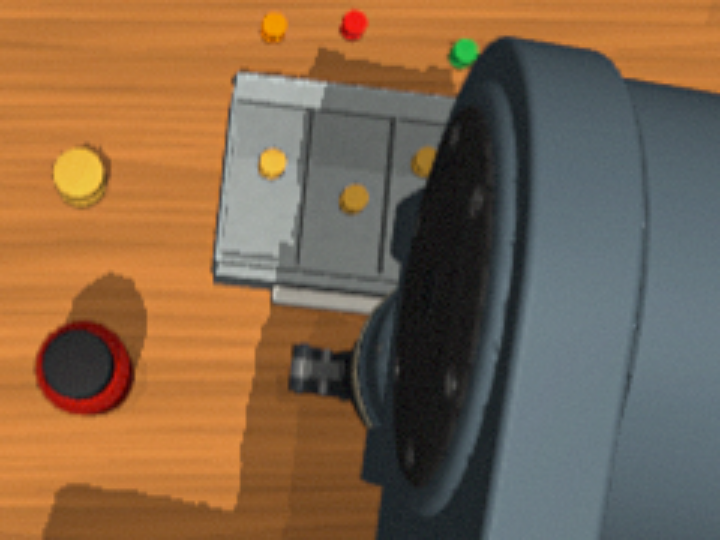

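Drawer is home: only the bar shows before the chest front at (335,298) in the crop. Lid inner-face slope gives θ≈1.34, with the free edge at x_c≈36–40, z≈242. Next I pass over it and go down behind.

servo_tool(steps=[[-0.3,0,0,0,0,0,1],[-0.65,0,0,0,0,0,1],[-1,0,0,0,0,0,1],[-1,0,0,0,0,0,1]])

```text
time: 8.15
ee_pos: [572.1, -89.6, 301.6]
eef_rot: [-0.002, 0.065, 0.998, 0.0]
ft_force: [-0.2, 0.9, -1.0]
width: -0.001
grasp_force: 0.0
```

servo_tool(steps=[[-0.3,0,0,0,0,0,1],[-0.65,0,0,0,0,0,1],[-1,0,0,0,0,0,1],[-1,0,0,0,0,0,1],[-1,0,0,0,0,0,1]])

```text
time: 8.65
ee_pos: [689.4, -105.0, 302.3]
eef_rot: [-0.002, 0.065, 0.998, 0.0]
ft_force: [-0.6, 0.8, -1.1]
width: -0.0
grasp_force: 0.0
```

Run:
```python
from h import *
p,r,o=pose();print(o["time"],p,w2c(p),o["ft_force"],np.round(o["q"],2),r.as_matrix().round(3).tolist())
im,d=grab_frame("side");cv2.imwrite("pics/side3.png",im[...,::-1])
```

```text
8.65 [ 689.42052997 -105.04422401  302.2525388 ] [ 78.19895582  -0.91468765 302.2525388 ] [-0.57764714  0.80478564 -1.06109585] [-0.15  0.76  1.01  1.82  0.   -0.02] [[-0.992, 0.13, -0.003], [0.13, 0.992, 0.001], [0.003, 0.0, -1.0]]
```

View pics/side3.png

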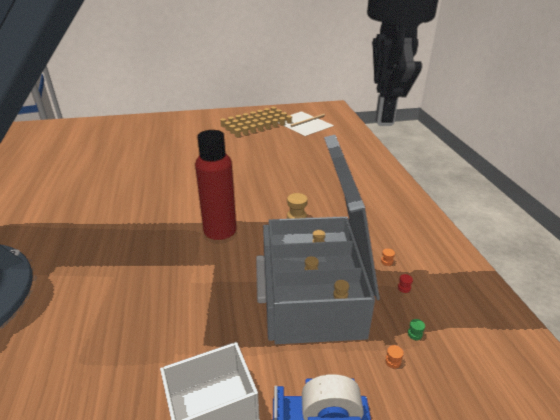

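Tip is at (390,115), behind and above the lid, drawer home. Now compute the arc.

```bash
python3 -c "
import numpy as np
s=132
for t in (1.34,1.2,1.05,.9,.75,.6,.45,.3,.2,.1,0.05,0,-.02):
    print(t,np.round([72-s*np.cos(t)+4*np.sin(t)+11,85+s*np.sin(t)+4*np.cos(t)],1))"
```

```text
1.34 [ 56.7 214.4]
1.2 [ 38.9 209.5]
1.05 [ 20.8 201.5]
0.9 [  4.1 190.9]
0.75 [-10.9 177.9]
0.6 [-23.7 162.8]
0.45 [-34.1 146. ]
0.3 [-41.9 127.8]
0.2 [-45.6 115.1]
0.1 [-47.9 102.2]
0.05 [-48.6  95.6]
0 [-49.  89.]
-0.02 [-49.1  86.4]
```

servo_tool(steps=[[0,0,0.2,0,0,0,1],[0,0,0.45,0,0,0,1],[0,0,0.65,0,0,0,1],[0,0,0.72,0,0,0,1],[0,0,0.72,0,0,0,1],[0,0,0.72,0,0,0,1]])

```text
time: 9.3
ee_pos: [687.8, -104.9, 221.0]
eef_rot: [0.001, 0.065, 0.998, -0.0]
ft_force: [-0.8, 0.6, 1.1]
width: -0.003
grasp_force: 0.0
```

servo_tool(steps=[[0.08,0,0,0,0,0,1],[0.16,0,0.01,0,0,0,1],[0.21,0,0.02,0,0,0,1],[0.26,0,0.035,0,0,0,1],[0.31,0,0.05,0,0,0,1],[0.36,0,0.07,0,0,0,1],[0.41,0,0.095,0,0,0,1],[0.46,0,0.12,0,0,0,1],[0.46,0,0.12,0,0,0,1]])

```text
time: 10.2
ee_pos: [632.9, -97.7, 205.7]
eef_rot: [0.0, 0.065, 0.998, -0.0]
ft_force: [-0.2, -0.5, 0.4]
width: -0.0
grasp_force: 0.0
```

Run:
```python
from h import *
p,r,o=pose();print(o["time"],p,w2c(p),o["ft_force"],np.round(o["q"],2))
im,d=grab_frame("side");cv2.imwrite("pics/side4.png",im[...,::-1])
```

```text
10.2 [632.91178599 -97.67346396 205.70283099] [ 21.21153647  -0.93158543 205.70283099] [-0.17361414 -0.48295531  0.39960233] [-0.15  0.52  0.34  1.39  0.   -0.02]
```

View pics/side4.png

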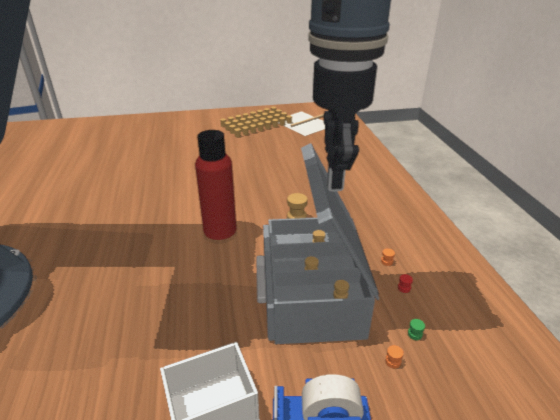

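Lid is tipping forward with the tip at (337,185) on its outer face. Continue along the arc.

servo_tool(steps=[[0.05,0,0.03,0,0,0,1],[0.1,0,0.07,0,0,0,1],[0.15,0,0.11,0,0,0,1],[0.2,0,0.15,0,0,0,1],[0.25,0,0.2,0,0,0,1],[0.3,0,0.25,0,0,0,1],[0.35,0,0.31,0,0,0,1],[0.4,0,0.37,0,0,0,1],[0.43,0,0.43,0,0,0,1],[0.46,0,0.48,0,0,0,1]])

```text
time: 11.25
ee_pos: [578.6, -90.5, 147.2]
eef_rot: [0.0, 0.065, 0.998, -0.0]
ft_force: [1.2, 0.5, -0.1]
width: -0.001
grasp_force: 0.5
```

servo_tool(steps=[[0.02,0,0.05,0,0,0,1],[0.05,0,0.1,0,0,0,1],[0.07,0,0.15,0,0,0,1],[0.08,0,0.2,0,0,0,1],[0.1,0,0.25,0,0,0,1],[0.11,0,0.3,0,0,0,1],[0.12,0,0.34,0,0,0,1],[0.12,0,0.38,0,0,0,1],[0.12,0,0.38,0,0,0,1]])

```text
time: 12.15
ee_pos: [563.8, -88.6, 101.0]
eef_rot: [-0.0, 0.065, 0.998, 0.0]
ft_force: [-0.2, -0.4, 0.3]
width: 0.001
grasp_force: 0.0
```

Run:
```python
from h import *
p,r,o=pose();print(o["time"],p,w2c(p),o["ft_force"])
im,d=grab_frame("side");cv2.imwrite("pics/side5.png",im[...,::-1])
```

```text
12.15 [563.77497859 -88.57346634 101.01144244] [-48.52155759  -0.87086531 101.01144244] [-0.24481762 -0.40375078  0.31200042]
```

View pics/side5.png

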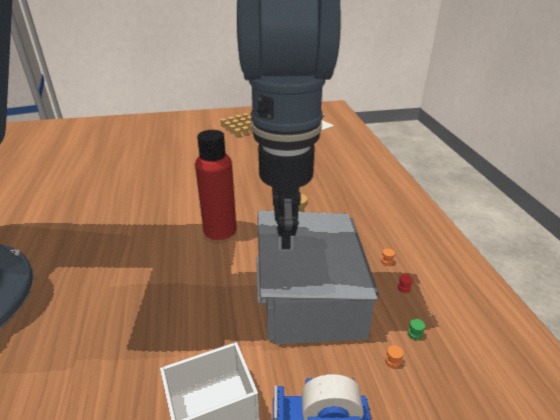

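The lid is nearly shut, tip on it at (287,245). Now press gently to the stop.

servo_tool(steps=[[0,0,0.02,0,0,0,1],[0,0,0.04,0,0,0,1],[0,0,0.06,0,0,0,1],[0,0,0.08,0,0,0,1],[0,0,0.08,0,0,0,1]])

```text
time: 12.7
ee_pos: [564.0, -88.6, 91.7]
eef_rot: [-0.0, 0.065, 0.998, 0.0]
ft_force: [-0.3, 0.0, -0.6]
width: 0.002
grasp_force: 0.0
```

servo_tool(steps=[[0,0,0.01,0,0,0,1],[0,0,0.02,0,0,0,1],[0,0,0.02,0,0,0,1]])

```text
time: 13.0
ee_pos: [564.1, -88.6, 89.6]
eef_rot: [-0.0, 0.065, 0.998, 0.0]
ft_force: [-0.5, 0.2, -0.7]
width: -0.001
grasp_force: 0.0
```

servo_tool(steps=[[0,0,0.01,0,0,0,1],[0,0,0.015,0,0,0,1],[0,0,0.015,0,0,0,1]])

```text
time: 13.3
ee_pos: [564.3, -88.7, 88.8]
eef_rot: [0.0, 0.065, 0.998, -0.0]
ft_force: [-5.1, 0.9, 14.9]
width: 0.0
grasp_force: 7.3
```

servo_tool(steps=[[0,0,0.01,0,0,0,1],[0,0,0.01,0,0,0,1]])

```text
time: 13.5
ee_pos: [564.4, -88.7, 88.6]
eef_rot: [0.001, 0.065, 0.998, -0.0]
ft_force: [-11.3, 0.7, 29.6]
width: 0.002
grasp_force: 14.8
```

Firm stop at z≈88.7 (expected 89): shut. I'll lift straight up, move back clear, and check.

servo_tool(steps=[[0,0,-0.03,0,0,0,1],[0,0,-0.15,0,0,0,1],[0,0,-0.5,0,0,0,1],[0,0,-0.9,0,0,0,1],[0,0,-1,0,0,0,1],[0,0,-1,0,0,0,1]])

```text
time: 14.1
ee_pos: [565.4, -88.8, 208.8]
eef_rot: [0.002, 0.065, 0.998, -0.0]
ft_force: [-0.1, 0.0, -0.4]
width: 0.002
grasp_force: 0.0
```

servo_tool(steps=[[0,0,-0.3,0,0,0,1],[0.3,0,-0.6,0,0,0,1],[0.6,0,-0.8,0,0,0,1],[1,0,-0.8,0,0,0,1],[1,0,-0.8,0,0,0,1],[1,0,-0.8,0,0,0,1]])

```text
time: 14.7
ee_pos: [444.3, -72.9, 301.9]
eef_rot: [-0.0, 0.065, 0.998, 0.0]
ft_force: [0.7, -0.5, -0.2]
width: -0.002
grasp_force: 0.0
```

Run:
```python
from h import *
p,r,o=pose();print(o["time"],p,o["ft_force"])
im,d,P=cloud("side");cv2.imwrite("pics/side6.png",im[...,::-1])
B=w2c(P.reshape(-1,3));m=(B[:,2]>75)&(B[:,2]<130)&(B[:,0]>-85)&(B[:,0]<65)&(abs(B[:,1])<95);b=B[m]
print(m.sum(),np.linalg.lstsq(np.c_[b[:,:2],np.ones(len(b))],b[:,2],rcond=None)[0].round(4))
```

```text
14.7 [444.28242139 -72.90080512 301.9401349 ] [ 0.66531425 -0.47052947 -0.19406969]
7663 [-4.00000e-04 -1.20000e-03  8.95704e+01]
```

View pics/side6.png

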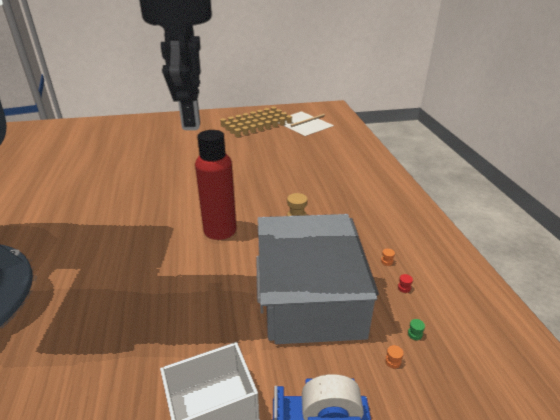

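The lid is level (slope under 0.001, top at z≈89.6), the drawer is home, and the bystanders are unmoved.

```bash
python3 -c "
from station import *
print(close_job())"
```

```text
the job is handed in; nothing more can be done
None
```

The drawer was pushed fully home first, then the lid was shut level. The last side view shows the flask, valve, carton and dispenser where they stood. The job is handed in at about 15 s of the 56 s allowed.

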